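# Line up the chocolate eggs by size on the display board

## Task

Line the four chocolate eggs up by size on the wooden display board: one standing upright in the middle of each brass ring, the largest in the ring next to the price card and each one smaller than the one before, down to the smallest beside the gift box. They are hollow, so set them down gently, do not drop them, and leave the price card and the gift box where they stand.

Things in the scene. Friction and masses are not known exactly. Their poses are not given: they have to be found in the camera images.
- egg_1: The smallest of four plain dark chocolate eggs of the same shape, standing on its flat blunt end, tip up, on the worktop or on a flat metal tray (2 mm high): 40 mm tall, 29 mm across at its widest, which is 15 mm above the foot; the flat foot is 16 mm across. Origin: centre of the foot; z up along the egg. Round, so any grasp direction does.
- egg_2: The second smallest of four plain dark chocolate eggs of the same shape, standing on its flat blunt end, tip up, on the worktop or on a flat metal tray (2 mm high): 51 mm tall, 37 mm across at its widest, which is 19 mm above the foot; the flat foot is 20 mm across. Origin: centre of the foot; z up along the egg. Round, so any grasp direction does.
- egg_3: The second largest of four plain dark chocolate eggs of the same shape, standing on its flat blunt end, tip up, on the worktop or on a flat metal tray (2 mm high): 62 mm tall, 45 mm across at its widest, which is 24 mm above the foot; the flat foot is 24 mm across. Origin: centre of the foot; z up along the egg. Round, so any grasp direction does.
- egg_4: The largest of four plain dark chocolate eggs of the same shape, standing on its flat blunt end, tip up, on the worktop or on a flat metal tray (2 mm high): 74 mm tall, 54 mm across at its widest, which is 28 mm above the foot; the flat foot is 29 mm across. Origin: centre of the foot; z up along the egg. Round, so any grasp direction does.
- seat_a: One of four equal round brass rings on the dark wooden display board, in one straight row 68 mm apart: 54 mm outside, 46 mm inside, 4 mm high; an egg stands on the grey felt inside. Origin: centre of the ring on the felt, 18 mm above the worktop (the board is 82 mm wide and 424 mm long). Which letter is which place in the row changes from start to start.
- seat_b: One of four equal round brass rings on the dark wooden display board, in one straight row 68 mm apart: 54 mm outside, 46 mm inside, 4 mm high; an egg stands on the grey felt inside. Origin: centre of the ring on the felt, 18 mm above the worktop (the board is 82 mm wide and 424 mm long). Which letter is which place in the row changes from start to start.
- seat_c: One of four equal round brass rings on the dark wooden display board, in one straight row 68 mm apart: 54 mm outside, 46 mm inside, 4 mm high; an egg stands on the grey felt inside. Origin: centre of the ring on the felt, 18 mm above the worktop (the board is 82 mm wide and 424 mm long). Which letter is which place in the row changes from start to start.
- seat_d: One of four equal round brass rings on the dark wooden display board, in one straight row 68 mm apart: 54 mm outside, 46 mm inside, 4 mm high; an egg stands on the grey felt inside. Origin: centre of the ring on the felt, 18 mm above the worktop (the board is 82 mm wide and 424 mm long). Which letter is which place in the row changes from start to start.
- price_card: Upright white price card in a small oak block (18 x 68 x 50 mm high) standing on one end of the display board, 76 mm from the centre of the nearest ring, in line with the rings. Origin: centre of its underside. It may be at either end.
- gift_box: Brown-paper gift box with orange ribbon and bow (51 x 67 mm, 65 mm high) standing on the other end of the display board, 76 mm from the centre of the nearest ring. Origin: centre of its underside.

How it is judged:
By the outcome, as a careful person would: the job done as asked, in the order asked, and still so for the second after the job is handed in, with the robot touching nothing.
It also fails if it takes over 104 s, if anything falls off the work surface, if the arm or the gripper's body presses on something with over 40 N, if the wrist force passes 120 N, or if a joint passes its speed limit or range.

## Robot

A 6-joint arm with a two-finger parallel gripper is mounted at the origin on a cart in front of the work surface, level with it; the furniture and walls round the work are solid. World frame = base frame: x ahead of the robot, y to its left, z up, the work surface at z = 0. Lengths are in m, angles in rad, forces in N, time in s.
With the tool pointing down it reaches from about 0.3 to 0.875 m from the base axis. Payload 6.4 kg.
Tool frame: the origin (TCP) lies at the very end of the fingers, on their centre line; the grasp point (between the pads) lies 19 mm behind it; z points along the fingers, y is the line along which they close (so a half turn about z gives the same grasp; the last joint's range is limited). The gripper opens to 85 mm and grips with 20 to 120 N. Pads are 22 mm wide; open, the fingers measure 114 mm over their backs; the gripper's body (76 mm by 85 mm) begins 54 mm behind the grasp point. The pads swing forward as they close: fully open they stand 13 mm farther back than shut.
Start: joints at [1.045, 0.181, 1.607, -0, 1.354, -0.206], TCP at [0.181, 0.546, 0.231] pointing down, gripper open.
Joint ranges: [-2.99, 2.99], [-0.89, 2.07], [0.3, 2.58], [-1.14, 4.28], [0, 2.63], [-3.12, 3.12]. Speed limits (rad/s): [2.57, 2.57, 3.01, 3.14, 3.14, 3.14].

## Interface

Orientations are given as a unit quaternion [w, x, y, z].
In Python, from bench import ctrl gives the robot as it stands.
- The arm moves only by the tool jog_arm, never from a script. Its argument "series" is a list that holds one entry, the list of rows, each a list of 7 numbers: the shift along the tool's x, y, z in mm, then the turn, a rotation vector about the tool's x, y, z in rad, then the finger opening in mm, from 0 to 85.4. In form: [[[tx, ty, tz, rx, ry, rz, gripper], ...]]. A call has exactly 10 rows; each row shifts and turns the commanded pose from where the row before left it, along the tool's axes as they then stand; what a row does not reach is not made up. A row lasts 1/10 s, in which the tool goes at most 50 mm and 8.59 degrees, less where a joint would pass 70% of its speed; a pose out of reach is approached as far as the arm can. A call with a gripper value outside its range is refused whole. The fingers move at their own pace and stop on an object; the grip force is fixed at half the most. Time passes only in rows, so rows that do not move let the fingers close, or fill a call up. It gives the time, the measured TCP pose, the force, the opening and the grip force at its end, in the units of the state.
- ctrl.get_obs(): the state, without advancing time (a new reading comes with each control period).
- ctrl.camera(name): name is "scene" or "top"; returns a dict with "frame" (384x512x3 uint8, blue, green, red), "z_map" (384x512 float32, m along the optical axis (not along the pixel's ray), 0 where there is no reading), "fx", "fy", "cx", "cy" (pixels), "xyz" and "rotation" of the camera in the world. Camera axes: x right, y down, z forward; pixel columns grow to the right and rows downward; lengths in m; the calibration is good to about 2 mm. A picture is of the moment at which its call begins.
- ctrl.hand_in(): hands the job in; it is judged then, once.
The state is a dict: "time_s": time; "q": joint angles; "dq": joint speeds; "joint_efforts": joint torques, N m; "eef_pos": TCP position; "eef_rot": TCP orientation; "wrist_force": force on the tool from outside, world axes, zero at the start; "torque": the same for the moment, N m; "opening": opening from 0.0 (shut) to 1.0 (fully open); "grasp_force": force on a finger pad.
Only numpy, scipy, OpenCV 4.12 (cv2) and the standard library are available. Lean on these libraries where they do the work, as an engineer would, in place of code of your own. Each camera call takes 0.05 s, during which the arm holds its last target. There are 200 camera calls.

## Working session

There is one attempt and no reset: what is moved stays moved. The work goes in short steps, Python scripts to look and compute and a tool call to move; the robot and the scene stay as the last step left them, time stands still between calls to the robot, and variables do not carry over. Pictures are saved under pics/ and viewed, at most 14 in all, crops included, and the job is handed in when it is done.

Besides the shell and the picture viewer there is one more tool, called after "Call:" as name(argument=value, ...) on one line, values as JSON. jog_arm: Moves the arm, as the interface text tells. Its arguments: {"type":"object","properties":{"series":{"type":"array"}},"required":["series"]}

```bash
mkdir -p pics; python3 - <<'E'
from bench import ctrl
import cv2,numpy as np
o=ctrl.get_obs();print({k:np.round(v,3).tolist() for k,v in o.items()})
for n in("scene","top"):
    c=ctrl.camera(n);np.savez(f"{n}0.npz",**c);cv2.imwrite(f"pics/{n}0.png",c["frame"])
    print(n,c["fx"],c["fy"],c["cx"],c["cy"],c["xyz"],np.round(c["rotation"],4).tolist(),(c["z_map"]==0).mean())
E
```

```text
{'time_s': 0.0, 'q': [1.045, 0.182, 1.608, -0.0, 1.354, -0.206], 'dq': [-0.001, -0.001, -0.0, -0.001, -0.001, -0.002], 'joint_efforts': [0.0, -44.486, -35.134, 0.0, 0.009, 0.0], 'eef_pos': [0.18, 0.545, 0.23], 'eef_rot': [-0.0, 0.159, 0.987, -0.001], 'wrist_force': [0.056, -0.905, 0.847], 'torque': [0.017, 0.017, 0.031], 'grasp_force': 0.0, 'opening': 1.001}
scene 496.7889356084558 496.7889356084558 255.29137337071128 200.60089580912626 [ 0.13146754 -0.7362624   1.09162084] [-0.325, 0.912, -0.2374, 0.0795] 0.004831949869791667
top 395.33316336024274 395.33316336024274 248.0069344446031 190.1798963856497 [ 0.37004626 -0.00531424  1.11989803] [0.0557, -0.6981, 0.7117, -0.0552] 0.0040283203125
```

View pics/scene0.png

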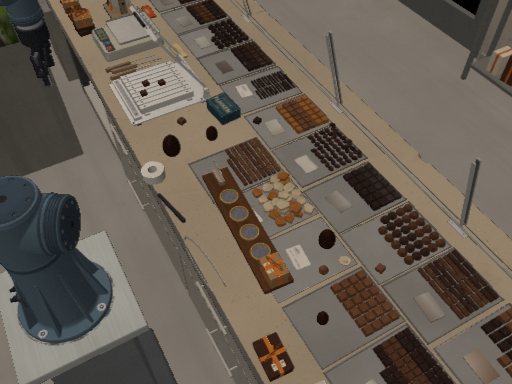

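View pics/top0.png

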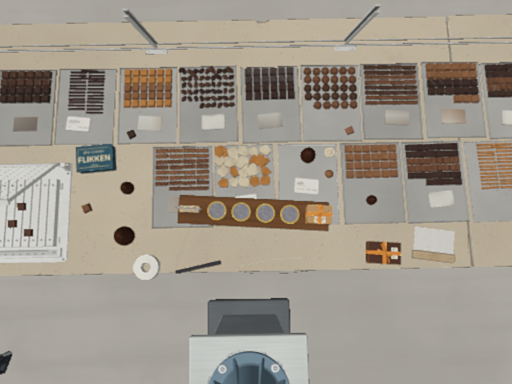

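```bash
cat > h.py <<'E'
import numpy as np,cv2
from scipy.spatial.transform import Rotation as R
def rot(c):
    r=np.array(c["rotation"]); return r if r.shape==(3,3) else R.from_quat(r,scalar_first=True).as_matrix()
def ray(c,u,v):
    d=rot(c)@np.array([(u-c["cx"])/c["fx"],(v-c["cy"])/c["fy"],1]); return np.array(c["xyz"]),d
def plane(c,u,v,z):
    o,d=ray(c,u,v); return o+d*(z-o[2])/d[2]
def tri(a,ua,b,ub):
    o1,d1=ray(a,*ua);o2,d2=ray(b,*ub);d1/=np.linalg.norm(d1);d2/=np.linalg.norm(d2)
    s=np.linalg.lstsq(np.c_[d1,-d2],o2-o1,rcond=None)[0];p=o1+d1*s[0];q=o2+d2*s[1]
    return (p+q)/2,np.linalg.norm(p-q)*1e3
def blob(c,uv,lo,hi,r=16,hsv=True):
    im=cv2.cvtColor(c["frame"],cv2.COLOR_BGR2HSV) if hsv else c["frame"]
    m=cv2.inRange(im,np.array(lo),np.array(hi)); k=np.zeros_like(m);cv2.circle(k,(int(uv[0]),int(uv[1])),r,255,-1);m&=k
    n,l,s,ce=cv2.connectedComponentsWithStats(m)
    i=1+np.argmax(s[1:,4]); return ce[i],s[i]
E
python3 - <<'E'
from h import *
S=dict(np.load("scene0.npz"));T=dict(np.load("top0.npz"))
print("eggs")
for t,s in [((127,188),(212,133)),((124,236),(171,146)),((308,155),(327,239)),((372,200),(322,318))]:
    a,sa=blob(T,t,(0,0,0),(180,255,85));b,sb=blob(S,s,(0,0,0),(180,255,85))
    p,e=tri(T,a,S,b); d=np.linalg.norm(p-T["xyz"])
    print(a.round(1),sa[2:],b.round(1),sb[2:],"P",p.round(4),"gap mm",round(e,1),"diam",round(1e3*d/T["fx"]*np.sqrt(4*sa[4]/np.pi),1), "zmap top pt z",[round(float(1.1199-T["z_map"][int(a[1])+j,int(a[0])+i]),3) for i,j in((0,0),(14,0),(-14,0))])
print("rings")
for t,s in [((217,211),(229,197)),((241,212),(238,213)),((265,213),(247,231)),((289,214),(260,251))]:
    r=[]
    for c,uv,rad in((T,t,13),(S,s,14)):
        im=cv2.cvtColor(c["frame"],cv2.COLOR_BGR2HSV);m=cv2.inRange(im,(15,70,90),(35,255,255))
        k=np.zeros_like(m);cv2.circle(k,uv,rad,255,-1);m&=k
        pts=cv2.findNonZero(m);(x,y),ax,an=cv2.fitEllipse(cv2.convexHull(pts));r.append((x,y));print(np.round((x,y,*ax),1),len(pts),end=" ")
    p,e=tri(T,r[0],S,r[1]);print("P",p.round(4),round(e,1),"top@z=.022",plane(T,*r[0],.022).round(4))
print("card",plane(T,189,209,.05),"box",plane(T,319,214,.083))
for c,n,(x0,x1,y0,y1) in((T,"t",(100,390,130,260)),(S,"s",(150,350,110,340))):
    im=c["frame"][y0:y1,x0:x1];f=2.6 if n=="t" else 2.5
    cv2.imwrite(f"pics/crop_{n}.png",cv2.resize(im,None,fx=f,fy=f,interpolation=cv2.INTER_CUBIC))
E
```

```text
eggs
[126.9 187.6] [ 13  12 123] [211.4 133.2] [ 12  15 143] P [0.5576 0.3356 0.0195] gap mm 1.4 diam 36.9 zmap top pt z [0.033, -0.017, -0.018]
[123.8 235.4] [ 21  18 291] [171.  145.7] [ 18  22 313] P [0.423  0.3375 0.0285] gap mm 1.1 diam 55.8 zmap top pt z [0.075, 0.006, 0.006]
[307.6 154.8] [ 14  15 170] [326.7 238.7] [ 18  20 278] P [ 0.6415 -0.1773  0.0268] gap mm 0.4 diam 42.4 zmap top pt z [0.033, -0.03, -0.03]
[371.2 199.5] [10 10 71] [322.4 317.7] [ 12  14 137] P [ 0.5117 -0.3525  0.0158] gap mm 0.5 diam 28.0 zmap top pt z [0.025, -0.008, -0.007]
rings
[216.3 210.2  20.5  20.7] 145 [230.7 198.8  22.5  25.4] 115 P [4.928e-01 8.460e-02 4.000e-04] 3.3 top@z=.022 [0.4889 0.0834 0.022 ]
[240.7 211.4  20.4  20.8] 143 [238.3 212.9  18.5  27.9] 117 P [0.484  0.0155 0.0194] 1.2 top@z=.022 [0.4844 0.0152 0.022 ]
[265.  212.6  20.7  20.9] 150 [247.1 229.   19.5  24.7] 117 P [ 0.4771 -0.0514  0.0301] 3.6 top@z=.022 [ 0.4796 -0.0523  0.022 ]
[289.4 213.9  20.5  21.1] 155 [260.8 251.7  19.   30.3] 125 P [ 0.4761 -0.121   0.0144] 1.5 top@z=.022 [ 0.4747 -0.12    0.022 ]
card [0.490619   0.15533059 0.05      ] box [ 0.46707439 -0.19154615  0.083     ]
```

View pics/crop_t.png

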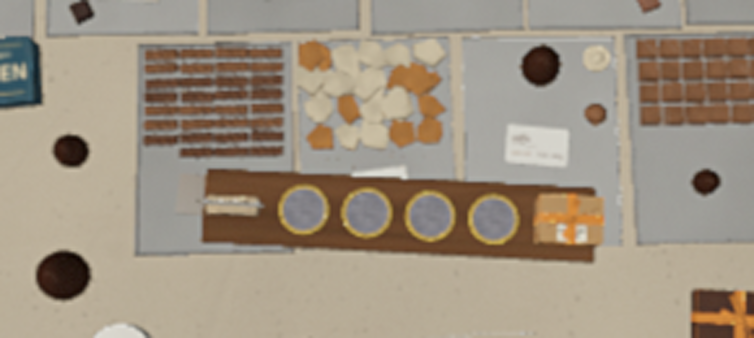

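View pics/crop_s.png

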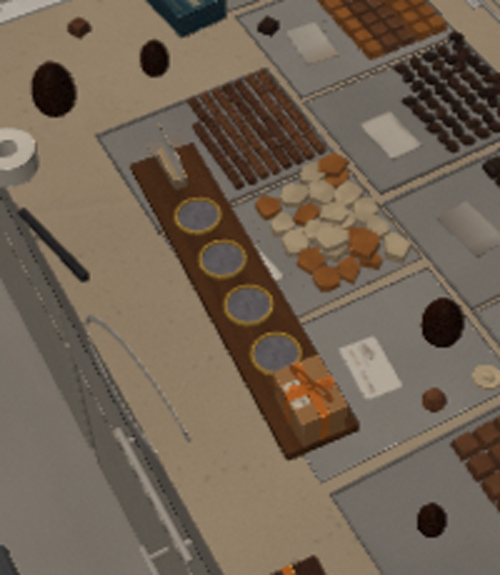

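Pictures: the scene and top views agree. Eggs in the top view are at (127,188)=egg_2, (124,236)=egg_4, (308,155)=egg_3 and (372,200)=egg_1. Rings lie at (216…289, 210…214), with the card at the left end (189,209) and the box at the right end (319,214). Spacing is 68 mm as required. I'll turn the tool so the fingers close across the row.

Call:
jog_arm(series=[[[0,0,0,0,0,0.147,50],[0,0,0,0,0,0.147,50],[0,0,0,0,0,0.147,50],[0,0,0,0,0,0.147,50],[0,0,0,0,0,0.147,50],[0,0,0,0,0,0.147,50],[0,0,0,0,0,0.147,50],[0,0,0,0,0,0.147,50],[0,0,0,0,0,0.146,50],[0,0,0,0,0,0,50]]])

```text
time_s: 1.1
eef_pos: [0.1806, 0.5456, 0.2308]
eef_rot: [0.0, 0.732, 0.681, -0.0]
wrist_force: [0.1, -1.0, 0.3]
opening: 0.588
grasp_force: 0.0
```

```bash
cat > go.py <<'E'
import sys
from h import *
from bench import ctrl
# usage: go.py x y z -> tool-frame shift (mm) from measured pose, and yaw error
W={"e1":(.5117,-.3525),"e2":(.5576,.3356),"e3":(.6415,-.1773),"e4":(.423,.3375)}
a=np.array([.4819,-.0184]);u=np.array([.0697,.9976])
for i,k in enumerate(("s1","s2","s3","s4")): W[k]=tuple(a+u*.068*(i-1.5))
o=ctrl.get_obs();M=R.from_quat(o["eef_rot"],scalar_first=True).as_matrix()
p=np.array([*W[sys.argv[1]],float(sys.argv[2])])
# wanted tool: x=u, z down
Rd=np.c_[[u[0],u[1],0],[u[1],-u[0],0],[0,0,-1]]
print("t",round(o["time_s"],2),"pos",np.round(o["eef_pos"],4),"goal",p.round(4),"shift mm",(M.T@(p-o["eef_pos"])*1e3).round(1),"turn",R.from_matrix(M.T@Rd).as_rotvec().round(4),"open",round(float(o["opening"])*85.4,1),"F",np.round(o["wrist_force"],1),"grip",np.round(o["grasp_force"],1))
E
python3 go.py e1 .12
python3 - <<'E'
from h import *
S=dict(np.load("scene0.npz"));T=dict(np.load("top0.npz"))
for t,s in [((216,210),(229,197)),((241,212),(238,213)),((265,213),(248,231)),((289,214),(260,251))]:
    r=[]
    for c,uv in((T,t),(S,s)):
        hsv=cv2.cvtColor(c["frame"],cv2.COLOR_BGR2HSV);k=hsv[uv[1],uv[0]].astype(int)
        b,st=blob(c,uv,(0,0,60),(180,75,200),13);r.append(b);print(k,b.round(1),st[2:],end=' ')
    p,e=tri(T,r[0],S,r[1]);print(p.round(4),round(e,1))
E
```

```text
t 1.1 pos [0.1806 0.5456 0.2308] goal [ 0.5117 -0.3525  0.12  ] shift mm [-871.7  395.2  111.4] turn [-0.0005  0.0009 -0.0025] open 50.3 F [ 0.1 -1.   0.3] grip 0.0
[132  10 133] [216.5 210.2] [ 16  16 203] [175  18  87] [228.8 195.8] [ 16  11 136] [0.4892 0.0832 0.0179] 0.6
[132  10 129] [240.7 211.3] [ 16  16 202] [175  17  89] [238.6 213.2] [ 16  12 154] [0.4847 0.0154 0.0174] 0.6
[126  10 131] [265.2 212.5] [ 16  16 200] [165  18  86] [249.1 231.5] [ 17  14 168] [ 0.48   -0.0529  0.0182] 0.2
[132  10 131] [289.4 213.8] [ 16  16 201] [163  20  88] [260.  250.9] [ 17  14 175] [ 0.4752 -0.1204  0.0184] 0.4
```

Call:
jog_arm(series=[[[-20,10,2,0,0,0,50],[-40,18,4,0,0,0,50],[-40,18,4,0,0,0,50],[-40,18,4,0,0,0,50],[-40,18,4,0,0,0,50],[-40,18,4,0,0,0,50],[-40,18,4,0,0,0,50],[-40,18,4,0,0,0,50],[-40,18,0,0,0,0,50],[-40,18,0,0,0,0,50]]])

```text
time_s: 2.1
eef_pos: [0.3254, 0.153, 0.2012]
eef_rot: [0.0, 0.73, 0.683, 0.0]
wrist_force: [1.4, 1.0, 0.3]
opening: 0.584
grasp_force: 0.0
```

Call:
jog_arm(series=[[[-40,18,0,0,0,0,50],[-40,18,0,0,0,0,50],[-40,18,2,0,0,0,50],[-40,18,4,0,0,0,50],[-40,18,4,0,0,0,50],[-40,18,4,0,0,0,50],[-40,18,4,0,0,0,50],[-40,18,4,0,0,0,50],[-40,18,0,0,0,0,50],[0,0,0,0,0,0,50]]])

```text
time_s: 3.1
eef_pos: [0.4624, -0.2207, 0.1791]
eef_rot: [0.001, 0.732, 0.682, -0.0]
wrist_force: [0.8, -0.1, 0.3]
opening: 0.586
grasp_force: 0.0
```

```bash
python3 go.py e1 .12
```

```text
t 3.1 pos [ 0.4624 -0.2207  0.1791] goal [ 0.5117 -0.3525  0.12  ] shift mm [-127.9   58.4   59.3] turn [ 0.0008  0.0017 -0.001 ] open 50.0 F [ 0.8 -0.1  0.3] grip 0.0
```

Call:
jog_arm(series=[[[-32,15,0,0,0,0,50],[-32,15,0,0,0,0,50],[-32,15,0,0,0,0,50],[-32,13,10,0,0,0,50],[0,0,25,0,0,0,50],[0,0,25,0,0,0,50],[0,0,25,0,0,0,50],[0,0,15,0,0,0,50],[0,0,0,0,0,0,50],[0,0,0,0,0,0,50]]])

```text
time_s: 4.1
eef_pos: [0.5105, -0.3476, 0.0799]
eef_rot: [0.0, 0.731, 0.682, 0.0]
wrist_force: [-0.5, 0.3, 0.1]
opening: 0.583
grasp_force: 0.0
```

```bash
python3 go.py e1 .008; python3 - <<'E'
from bench import ctrl
import cv2,numpy as np
a=ctrl.camera("scene")["frame"][260:350,270:380];b=ctrl.camera("top")["frame"][150:240,320:430]
cv2.imwrite("pics/g1.png",cv2.resize(np.hstack([a,b]),None,fx=3.6,fy=3.6,interpolation=cv2.INTER_CUBIC))
E
```

```text
t 4.1 pos [ 0.5105 -0.3476  0.0799] goal [ 0.5117 -0.3525  0.008 ] shift mm [-4.8  1.5 71.9] turn [0.0003 0.0001 0.0002] open 49.8 F [-0.5  0.3  0.1] grip 0.0
```

View pics/g1.png

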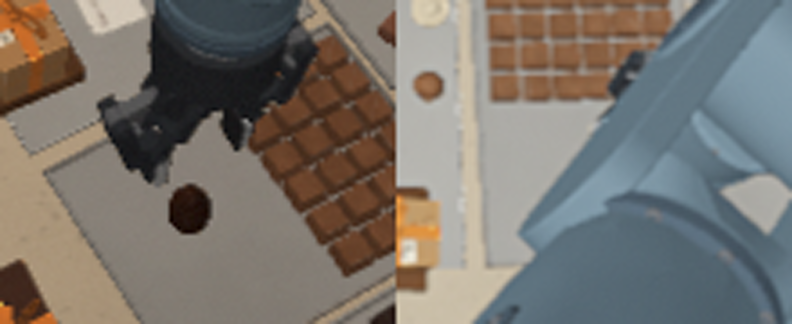

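The fingers straddle the egg (egg at (190,210) in the crop, tips at (150,175) and (237,145)).

Call:
jog_arm(series=[[[-5,1.5,15,0,0,0,50],[0,0,20,0,0,0,50],[0,0,20,0,0,0,50],[0,0,12,0,0,0,50],[0,0,5,0,0,0,50],[0,0,0,0,0,0,50],[0,0,0,0,0,0,35],[0,0,0,0,0,0,25],[0,0,0,0,0,0,15],[0,0,0,0,0,0,10]]])

```text
time_s: 5.2
eef_pos: [0.5121, -0.3536, 0.0087]
eef_rot: [0.001, 0.732, 0.682, 0.0]
wrist_force: [-0.0, 1.0, 5.7]
opening: 0.299
grasp_force: 59.1
```

```bash
python3 go.py s1 .16
```

```text
t 5.2 pos [ 0.5121 -0.3536  0.0087] goal [ 0.4748 -0.1202  0.16  ] shift mm [ 230.   -53.5 -151.8] turn [ 0.0018  0.0017 -0.0012] open 25.5 F [-0.   1.   5.7] grip 59.1
```

Call:
jog_arm(series=[[[0,0,-2,0,0,0,10],[0,0,-6,0,0,0,10],[0,0,-20,0,0,0,10],[0,0,-30,0,0,0,10],[0,0,-35,0,0,0,10],[0,0,-35,0,0,0,10],[15,-4,-20,0,0,0,10],[35,-8,-4,0,0,0,10],[35,-8,0,0,0,0,10],[35,-8,0,0,0,0,10]]])

```text
time_s: 6.2
eef_pos: [0.4915, -0.23, 0.1598]
eef_rot: [0.0, 0.732, 0.681, 0.0]
wrist_force: [1.4, 0.5, -0.6]
opening: 0.304
grasp_force: 59.1
```

```bash
python3 go.py s1 .09; python3 - <<'E'
from bench import ctrl
import cv2,numpy as np
a=ctrl.camera("scene")["frame"][180:330,210:370]
cv2.imwrite("pics/g2.png",cv2.resize(a,None,fx=4,fy=4,interpolation=cv2.INTER_CUBIC))
E
```

```text
t 6.2 pos [ 0.4915 -0.23    0.1598] goal [ 0.4748 -0.1202  0.09  ] shift mm [108.4 -24.6  69.7] turn [ 0.0005  0.0002 -0.0019] open 26.0 F [ 1.4  0.5 -0.6] grip 59.1
```

View pics/g2.png

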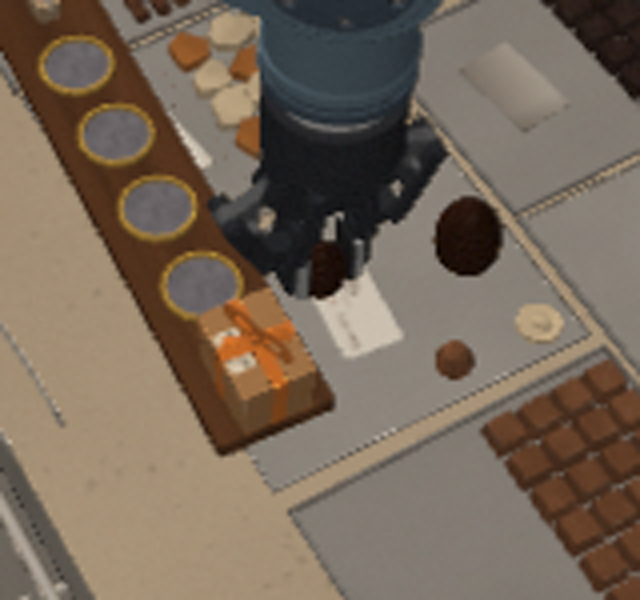

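Egg_1 is held upright at (325,270) in the crop.

Call:
jog_arm(series=[[[30,-7,0,0,0,0,10],[30,-7,0,0,0,0,10],[30,-7,0,0,0,0,10],[15,-2,0,0,0,0,10],[0,0,0,0,0,0,10],[0,0,20,0,0,0,10],[0,0,30,0,0,0,10],[0,0,30,0,0,0,10],[0,0,20,0,0,0,10],[0,0,0,0,0,0,10]]])

```text
time_s: 7.25
eef_pos: [0.4745, -0.1249, 0.0566]
eef_rot: [-0.003, 0.732, 0.681, -0.001]
wrist_force: [-0.0, 1.4, -0.9]
opening: 0.3
grasp_force: 59.1
```

```bash
python3 go.py s1 .026
```

```text
t 7.25 pos [ 0.4745 -0.1249  0.0566] goal [ 0.4748 -0.1202  0.026 ] shift mm [ 4.7  0.1 30.6] turn [-0.0052 -0.0019 -0.0021] open 25.6 F [-0.   1.4 -0.9] grip 59.1
```

Call:
jog_arm(series=[[[4.5,0,8,0,0,0,10],[0,0,8,0,0,0,10],[0,0,6,0,0,0,10],[0,0,3,0,0,0,10],[0,0,2,0,0,0,10],[0,0,1.5,0,0,0,10],[0,0,1,0,0,0,10],[0,0,1,0,0,0,10],[0,0,0,0,0,0,10],[0,0,0,0,0,0,10]]])

```text
time_s: 8.25
eef_pos: [0.4768, -0.1203, 0.0289]
eef_rot: [0.0, 0.732, 0.682, 0.0]
wrist_force: [0.2, 0.2, -0.8]
opening: 0.298
grasp_force: 59.1
```

```bash
python3 go.py s1 .0247
```

```text
t 8.25 pos [ 0.4768 -0.1203  0.0289] goal [ 0.4748 -0.1202  0.0247] shift mm [ 0.  -2.   4.2] turn [ 0.0002  0.0001 -0.0012] open 25.5 F [ 0.2  0.2 -0.8] grip 59.1
```

Call:
jog_arm(series=[[[0,-1,1,0,0,0,10],[0,-1,1,0,0,0,10],[0,0,0.5,0,0,0,10],[0,0,0.5,0,0,0,10],[0,0,0.5,0,0,0,10],[0,0,0.4,0,0,0,10],[0,0,0,0,0,0,10],[0,0,0,0,0,0,10],[0,0,0,0,0,0,10],[0,0,0,0,0,0,10]]])

```text
time_s: 9.25
eef_pos: [0.4747, -0.1202, 0.0265]
eef_rot: [-0.0, 0.732, 0.682, -0.0]
wrist_force: [-7.0, 3.0, 19.6]
opening: 0.3
grasp_force: 61.1
```

```bash
python3 go.py s1 .0247
```

```text
t 9.25 pos [ 0.4747 -0.1202  0.0265] goal [ 0.4748 -0.1202  0.0247] shift mm [0.1 0.1 1.8] turn [-0.0007  0.0002 -0.0008] open 25.6 F [-7.   3.  19.6] grip 61.1
```

Call:
jog_arm(series=[[[0,0,-0.7,0,0,0,10],[0,0,0,0,0,0,10],[0,0,0,0,0,0,28],[0,0,0,0,0,0,32],[0,0,0,0,0,0,38],[0,0,0,0,0,0,44],[0,0,0,0,0,0,44],[0,0,-10,0,0,0,44],[0,0,-30,0,0,0,44],[0,0,-40,0,0,0,44]]])

```text
time_s: 10.25
eef_pos: [0.4732, -0.1194, 0.1054]
eef_rot: [-0.002, 0.732, 0.682, -0.001]
wrist_force: [0.9, -0.0, -0.4]
opening: 0.515
grasp_force: 0.0
```

```bash
python3 go.py e2 .14;python3 - <<'E'
from bench import ctrl
import cv2,numpy as np
a=ctrl.camera("scene")["frame"][180:300,190:320]
cv2.imwrite("pics/g3.png",cv2.resize(a,None,fx=4,fy=4,interpolation=cv2.INTER_CUBIC))
E
```

```text
t 10.25 pos [ 0.4732 -0.1194  0.1054] goal [0.5576 0.3356 0.14  ] shift mm [459.9  51.7 -34. ] turn [-0.0039 -0.0017 -0.0014] open 44.0 F [ 0.9 -0.  -0.4] grip 0.0
```

View pics/g3.png

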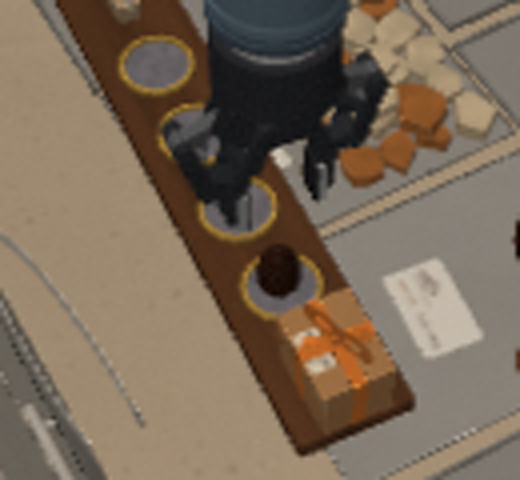

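Egg_1 stands upright in the ring beside the box (crop (280,272)). Next is egg_2.

Call:
jog_arm(series=[[[20,2,-20,0,0,0,56],[40,4,-14,0,0,0,56],[40,4,0,0,0,0,56],[40,5,0,0,0,0,56],[40,5,0,0,0,0,56],[40,5,0,0,0,0,56],[40,5,0,0,0,0,56],[40,5,0,0,0,0,56],[40,5,0,0,0,0,56],[40,5,0,0,0,0,56]]])

```text
time_s: 11.3
eef_pos: [0.5468, 0.2575, 0.1403]
eef_rot: [0.0, 0.732, 0.682, 0.0]
wrist_force: [1.4, -1.1, 0.6]
opening: 0.656
grasp_force: 0.0
```

Call:
jog_arm(series=[[[40,4,0,0,0,0,56],[40,3,0,0,0,0,56],[0,0,15,0,0,0,56],[0,0,25,0,0,0,56],[0,0,20,0,0,0,56],[0,0,10,0,0,0,56],[0,0,0,0,0,0,56],[0,0,0,0,0,0,56],[0,0,0,0,0,0,56],[0,0,0,0,0,0,56]]])

```text
time_s: 12.3
eef_pos: [0.5602, 0.3352, 0.071]
eef_rot: [0.0, 0.732, 0.681, 0.001]
wrist_force: [0.4, -0.6, -0.2]
opening: 0.652
grasp_force: 0.0
```

```bash
python3 go.py e2 .006
```

```text
t 12.3 pos [0.5602 0.3352 0.071 ] goal [0.5576 0.3356 0.006 ] shift mm [ 0.2 -2.7 65. ] turn [ 0.0021 -0.001  -0.0014] open 55.7 F [ 0.4 -0.6 -0.2] grip 0.0
```

Call:
jog_arm(series=[[[0,-2.5,20,0,0,0,56],[0,0,20,0,0,0,56],[0,0,15,0,0,0,56],[0,0,10,0,0,0,56],[0,0,0,0,0,0,56],[0,0,0,0,0,0,45],[0,0,0,0,0,0,38],[0,0,0,0,0,0,28],[0,0,0,0,0,0,18],[0,0,0,0,0,0,18]]])

```text
time_s: 13.3
eef_pos: [0.5579, 0.3356, 0.0061]
eef_rot: [0.0, 0.732, 0.682, 0.001]
wrist_force: [0.3, -0.4, 6.4]
opening: 0.398
grasp_force: 60.2
```

```bash
python3 go.py s2 .15
```

```text
t 13.3 pos [0.5579 0.3356 0.0061] goal [ 0.4795 -0.0523  0.15  ] shift mm [-392.4  -50.3 -144.4] turn [ 0.0025 -0.0012 -0.0012] open 34.0 F [ 0.3 -0.4  6.4] grip 60.2
```

Call:
jog_arm(series=[[[0,0,-3,0,0,0,18],[0,0,-12,0,0,0,18],[0,0,-30,0,0,0,18],[0,0,-35,0,0,0,18],[0,0,-35,0,0,0,18],[-10,-1,-20,0,0,0,18],[-25,-3,-9,0,0,0,18],[-35,-5,0,0,0,0,18],[-35,-5,0,0,0,0,18],[-35,-5,0,0,0,0,18]]])

```text
time_s: 14.3
eef_pos: [0.5273, 0.1958, 0.1494]
eef_rot: [0.0, 0.732, 0.682, 0.0]
wrist_force: [0.4, -0.1, 0.4]
opening: 0.4
grasp_force: 59.8
```

Call:
jog_arm(series=[[[-35,-5,0,0,0,0,18],[-35,-5,0,0,0,0,18],[-35,-5,0,0,0,0,18],[-35,-4,0,0,0,0,18],[-35,-4,0,0,0,0,18],[-35,-4,0,0,0,0,18],[-30,-3,0,0,0,0,18],[-12,-1,0,0,0,0,18],[0,0,0,0,0,0,18],[0,0,0,0,0,0,18]]])

```text
time_s: 15.3
eef_pos: [0.4791, -0.0517, 0.1488]
eef_rot: [-0.0, 0.732, 0.681, 0.0]
wrist_force: [-0.3, 0.3, -1.3]
opening: 0.398
grasp_force: 59.8
```

```bash
python3 go.py s2 .026
```

```text
t 15.3 pos [ 0.4791 -0.0517  0.1488] goal [ 0.4795 -0.0523  0.026 ] shift mm [ -0.7   0.4 122.8] turn [ 0.0002 -0.0005 -0.0017] open 34.0 F [-0.3  0.3 -1.3] grip 59.8
```

Call:
jog_arm(series=[[[-0.5,0.5,15,0,0,0,18],[0,0,25,0,0,0,18],[0,0,25,0,0,0,18],[0,0,25,0,0,0,18],[0,0,15,0,0,0,18],[0,0,9,0,0,0,18],[0,0,4,0,0,0,18],[0,0,2,0,0,0,18],[0,0,0,0,0,0,18],[0,0,0,0,0,0,18]]])

```text
time_s: 16.3
eef_pos: [0.4802, -0.053, 0.0293]
eef_rot: [0.001, 0.732, 0.682, 0.0]
wrist_force: [-0.1, -0.8, 0.5]
opening: 0.397
grasp_force: 59.8
```

```bash
python3 go.py s2 .0255
```

```text
t 16.3 pos [ 0.4802 -0.053   0.0293] goal [ 0.4795 -0.0523  0.0255] shift mm [ 0.6 -0.7  3.8] turn [ 0.0014  0.0004 -0.0012] open 33.9 F [-0.1 -0.8  0.5] grip 59.8
```

Call:
jog_arm(series=[[[0.5,-0.5,1,0,0,0,18],[0,0,1,0,0,0,18],[0,0,0.5,0,0,0,18],[0,0,0.5,0,0,0,18],[0,0,0.3,0,0,0,18],[0,0,0,0,0,0,18],[0,0,0,0,0,0,18],[0,0,0,0,0,0,18],[0,0,0,0,0,0,18],[0,0,0,0,0,0,18]]])

```text
time_s: 17.3
eef_pos: [0.4791, -0.0523, 0.0253]
eef_rot: [0.0, 0.732, 0.682, 0.0]
wrist_force: [-0.3, -0.8, -1.1]
opening: 0.399
grasp_force: 59.8
```

Call:
jog_arm(series=[[[0,0,0.4,0,0,0,18],[0,0,0,0,0,0,18],[0,0,0.4,0,0,0,18],[0,0,0,0,0,0,18],[0,0,0.3,0,0,0,18],[0,0,0,0,0,0,18],[0,0,0,0,0,0,18],[0,0,0,0,0,0,18],[0,0,0,0,0,0,18],[0,0,0,0,0,0,18]]])

```text
time_s: 18.3
eef_pos: [0.4791, -0.0523, 0.0242]
eef_rot: [0.0, 0.732, 0.682, -0.0]
wrist_force: [-0.7, 0.1, -0.3]
opening: 0.396
grasp_force: 59.8
```

Call:
jog_arm(series=[[[0,0,0.3,0,0,0,18],[0,0,0,0,0,0,18],[0,0,0.3,0,0,0,18],[0,0,0,0,0,0,18],[0,0,0.3,0,0,0,18],[0,0,0,0,0,0,18],[0,0,0,0,0,0,18],[0,0,0,0,0,0,18],[0,0,0,0,0,0,18],[0,0,0,0,0,0,18]]])

```text
time_s: 19.3
eef_pos: [0.4791, -0.0523, 0.024]
eef_rot: [-0.0, 0.732, 0.682, -0.0]
wrist_force: [-3.4, 0.7, 10.7]
opening: 0.396
grasp_force: 60.8
```

Touching at 11 N. Now I'll release, rise and head to egg_3.

Call:
jog_arm(series=[[[0,0,-0.4,0,0,0,18],[0,0,0,0,0,0,18],[0,0,0,0,0,0,36],[0,0,0,0,0,0,40],[0,0,0,0,0,0,46],[0,0,0,0,0,0,54],[0,0,0,0,0,0,54],[0,0,-10,0,0,0,54],[0,0,-30,0,0,0,54],[0,0,-40,0,0,0,54]]])

```text
time_s: 20.3
eef_pos: [0.4774, -0.0518, 0.1035]
eef_rot: [-0.002, 0.732, 0.681, -0.001]
wrist_force: [1.0, -1.5, -0.6]
opening: 0.632
grasp_force: 0.0
```

```bash
python3 go.py e3 .15
```

```text
t 20.3 pos [ 0.4774 -0.0518  0.1035] goal [ 0.6415 -0.1773  0.15  ] shift mm [-113.5  172.4  -47.3] turn [-0.004  -0.0012 -0.0014] open 54.0 F [ 1.  -1.5 -0.6] grip 0.0
```

Call:
jog_arm(series=[[[-10,15,-25,0,0,0,65],[-20,30,-22,0,0,0,65],[-20,30,0,0,0,0,65],[-20,30,0,0,0,0,65],[-20,30,0,0,0,0,65],[-16,25,0,0,0,0,65],[-6,9,10,0,0,0,65],[0,0,30,0,0,0,65],[0,0,20,0,0,0,65],[0,0,0,0,0,0,65]]])

```text
time_s: 21.3
eef_pos: [0.6373, -0.175, 0.0875]
eef_rot: [-0.003, 0.732, 0.682, -0.001]
wrist_force: [-1.3, 0.4, -1.3]
opening: 0.763
grasp_force: 0.0
```

Call:
jog_arm(series=[[[0,0,0,0,0,0,65],[0,0,0,0,0,0,65],[0,0,0,0,0,0,65],[0,0,0,0,0,0,65],[0,0,0,0,0,0,65],[0,0,0,0,0,0,65],[0,0,0,0,0,0,65],[0,0,0,0,0,0,65],[0,0,0,0,0,0,65],[0,0,0,0,0,0,65]]])

```text
time_s: 22.3
eef_pos: [0.6397, -0.176, 0.0906]
eef_rot: [-0.0, 0.732, 0.682, -0.0]
wrist_force: [0.3, -0.3, 0.2]
opening: 0.762
grasp_force: 0.0
```

```bash
python3 go.py e3 .009
```

```text
t 22.3 pos [ 0.6397 -0.176   0.0906] goal [ 0.6415 -0.1773  0.009 ] shift mm [-1.2  1.9 81.6] turn [-0.0001 -0.     -0.0012] open 65.0 F [ 0.3 -0.3  0.2] grip 0.0
```

Call:
jog_arm(series=[[[-1.2,2,20,0,0,0,65],[0,0,25,0,0,0,65],[0,0,20,0,0,0,65],[0,0,13,0,0,0,65],[0,0,5.5,0,0,0,65],[0,0,0,0,0,0,55],[0,0,0,0,0,0,45],[0,0,0,0,0,0,35],[0,0,0,0,0,0,25],[0,0,0,0,0,0,25]]])

```text
time_s: 23.3
eef_pos: [0.6427, -0.1779, 0.0087]
eef_rot: [0.001, 0.732, 0.682, 0.0]
wrist_force: [-0.3, 0.5, 5.9]
opening: 0.496
grasp_force: 61.3
```

```bash
python3 go.py s3 .15
```

```text
t 23.3 pos [ 0.6427 -0.1779  0.0087] goal [0.4843 0.0155 0.15  ] shift mm [ 181.5 -171.4 -141.9] turn [ 0.0024  0.001  -0.0012] open 42.4 F [-0.3  0.5  5.9] grip 61.3
```

Call:
jog_arm(series=[[[0,0,-3,0,0,0,25],[0,0,-12,0,0,0,25],[0,0,-30,0,0,0,25],[0,0,-35,0,0,0,25],[0,0,-35,0,0,0,25],[10,-10,-20,0,0,0,25],[22,-21,-7,0,0,0,25],[25,-24,0,0,0,0,25],[25,-24,0,0,0,0,25],[25,-24,0,0,0,0,25]]])

```text
time_s: 24.3
eef_pos: [0.5454, -0.0624, 0.1498]
eef_rot: [0.0, 0.732, 0.681, 0.0]
wrist_force: [0.1, 0.4, -0.1]
opening: 0.491
grasp_force: 60.9
```

Call:
jog_arm(series=[[[25,-24,0,0,0,0,25],[25,-23,0,0,0,0,25],[17,-15,0,0,0,0,25],[7.5,-6.5,0,0,0,0,25],[0,0,0,0,0,0,25],[0,0,0,0,0,0,25],[0,0,0,0,0,0,25],[0,0,0,0,0,0,25],[0,0,0,0,0,0,25],[0,0,0,0,0,0,25]]])

```text
time_s: 25.3
eef_pos: [0.4836, 0.0155, 0.1491]
eef_rot: [-0.0, 0.732, 0.681, -0.0]
wrist_force: [0.6, 0.1, -0.4]
opening: 0.495
grasp_force: 60.9
```

```bash
python3 go.py s3 .0245
```

```text
t 25.3 pos [0.4836 0.0155 0.1491] goal [0.4843 0.0155 0.0245] shift mm [1.000e-01 7.000e-01 1.246e+02] turn [-0.0002  0.     -0.0018] open 42.3 F [ 0.6  0.1 -0.4] grip 60.9
```

Call:
jog_arm(series=[[[0,0.7,15,0,0,0,25],[0,0,25,0,0,0,25],[0,0,25,0,0,0,25],[0,0,25,0,0,0,25],[0,0,15,0,0,0,25],[0,0,9,0,0,0,25],[0,0,4,0,0,0,25],[0,0,3,0,0,0,25],[0,0,0,0,0,0,25],[0,0,0,0,0,0,25]]])

```text
time_s: 26.3
eef_pos: [0.4847, 0.0157, 0.0289]
eef_rot: [0.001, 0.732, 0.682, 0.0]
wrist_force: [-0.7, -0.3, 0.6]
opening: 0.493
grasp_force: 60.9
```

```bash
python3 go.py s3 .0245
```

```text
t 26.3 pos [0.4847 0.0157 0.0289] goal [0.4843 0.0155 0.0245] shift mm [-0.2 -0.5  4.4] turn [ 0.0013  0.0002 -0.0012] open 42.1 F [-0.7 -0.3  0.6] grip 60.9
```

Call:
jog_arm(series=[[[0,0,1,0,0,0,25],[0,0,0.7,0,0,0,25],[0,0,0.5,0,0,0,25],[0,0,0.4,0,0,0,25],[0,0,0.4,0,0,0,25],[0,0,0,0,0,0,25],[0,0,0,0,0,0,25],[0,0,0,0,0,0,25],[0,0,0,0,0,0,25],[0,0,0,0,0,0,25]]])

```text
time_s: 27.3
eef_pos: [0.4841, 0.0158, 0.0252]
eef_rot: [0.0, 0.732, 0.682, 0.0]
wrist_force: [-0.4, -0.2, 0.0]
opening: 0.495
grasp_force: 60.9
```

Call:
jog_arm(series=[[[0,0,0.4,0,0,0,25],[0,0,0,0,0,0,25],[0,0,0.3,0,0,0,25],[0,0,0,0,0,0,25],[0,0,0.3,0,0,0,25],[0,0,0,0,0,0,25],[0,0,0.3,0,0,0,25],[0,0,0,0,0,0,25],[0,0,0,0,0,0,25],[0,0,0,0,0,0,25]]])

```text
time_s: 28.3
eef_pos: [0.4842, 0.0158, 0.0247]
eef_rot: [-0.0, 0.732, 0.682, -0.0]
wrist_force: [-4.8, 1.1, 10.6]
opening: 0.496
grasp_force: 62.0
```

Touching at 11 N. Release, then egg_4.

Call:
jog_arm(series=[[[0,0,-0.4,0,0,0,25],[0,0,0,0,0,0,25],[0,0,0,0,0,0,44],[0,0,0,0,0,0,48],[0,0,0,0,0,0,54],[0,0,0,0,0,0,62],[0,0,0,0,0,0,62],[0,0,-10,0,0,0,62],[0,0,-30,0,0,0,62],[0,0,-40,0,0,0,62]]])

```text
time_s: 29.3
eef_pos: [0.4824, 0.0161, 0.1041]
eef_rot: [-0.002, 0.732, 0.682, -0.001]
wrist_force: [0.2, 0.5, 0.5]
opening: 0.724
grasp_force: 0.0
```

```bash
python3 go.py e4 .15
```

```text
t 29.3 pos [0.4824 0.0161 0.1041] goal [0.423  0.3375 0.15  ] shift mm [316.4 -82.3 -45.3] turn [-0.0042 -0.0006 -0.0013] open 61.9 F [0.2 0.5 0.5] grip 0.0
```

Call:
jog_arm(series=[[[15,-3,-25,0,0,0,75],[35,-9,-18,0,0,0,75],[35,-9,0,0,0,0,75],[35,-9,0,0,0,0,75],[35,-9,0,0,0,0,75],[35,-9,0,0,0,0,75],[35,-9,0,0,0,0,75],[35,-9,0,0,0,0,75],[35,-10,0,0,0,0,75],[21,-6,0,0,0,0,75]]])

```text
time_s: 30.3
eef_pos: [0.424, 0.3392, 0.1482]
eef_rot: [-0.0, 0.731, 0.682, 0.001]
wrist_force: [0.2, -0.5, 0.9]
opening: 0.877
grasp_force: 0.0
```

Call:
jog_arm(series=[[[0,0,0,0,0,0,75],[0,0,20,0,0,0,75],[0,0,20,0,0,0,75],[0,0,10,0,0,0,75],[0,0,0,0,0,0,75],[0,0,0,0,0,0,75],[0,0,0,0,0,0,75],[0,0,0,0,0,0,75],[0,0,0,0,0,0,75],[0,0,0,0,0,0,75]]])

```text
time_s: 31.3
eef_pos: [0.4249, 0.3369, 0.0977]
eef_rot: [0.0, 0.732, 0.682, 0.0]
wrist_force: [0.4, 0.6, -0.3]
opening: 0.88
grasp_force: 0.0
```

```bash
python3 go.py e4 .007
```

```text
t 31.3 pos [0.4249 0.3369 0.0977] goal [0.423  0.3375 0.007 ] shift mm [ 0.4 -2.  90.7] turn [ 0.0005 -0.0003 -0.0012] open 75.1 F [ 0.4  0.6 -0.3] grip 0.0
```

Call:
jog_arm(series=[[[0.5,-2,20,0,0,0,75],[0,0,25,0,0,0,75],[0,0,25,0,0,0,75],[0,0,15,0,0,0,75],[0,0,5,0,0,0,75],[0,0,0,0,0,0,64],[0,0,0,0,0,0,54],[0,0,0,0,0,0,44],[0,0,0,0,0,0,35],[0,0,0,0,0,0,35]]])

```text
time_s: 32.3
eef_pos: [0.4238, 0.3381, 0.0089]
eef_rot: [0.0, 0.732, 0.682, 0.001]
wrist_force: [-1.0, -1.0, 6.1]
opening: 0.597
grasp_force: 62.9
```

```bash
python3 go.py s4 .16
```

```text
t 32.3 pos [0.4238 0.3381 0.0089] goal [0.489  0.0834 0.16  ] shift mm [-249.3   83.4 -151.2] turn [ 0.0022 -0.0013 -0.0011] open 51.0 F [-1.  -1.   6.1] grip 62.9
```

Call:
jog_arm(series=[[[0,0,-3,0,0,0,35],[0,0,-12,0,0,0,35],[0,0,-30,0,0,0,35],[0,0,-35,0,0,0,35],[0,0,-35,0,0,0,35],[-10,3,-25,0,0,0,35],[-25,8,-11,0,0,0,35],[-33,11,0,0,0,0,35],[-33,11,0,0,0,0,35],[-33,11,0,0,0,0,35]]])

```text
time_s: 33.3
eef_pos: [0.4574, 0.1996, 0.1595]
eef_rot: [0.0, 0.732, 0.682, 0.001]
wrist_force: [0.1, -0.4, -1.3]
opening: 0.6
grasp_force: 62.7
```

Call:
jog_arm(series=[[[-33,11,0,0,0,0,35],[-33,11,0,0,0,0,35],[-28,10,0,0,0,0,35],[-15,5,0,0,0,0,35],[-6,2,0,0,0,0,35],[0,0,0,0,0,0,35],[0,0,0,0,0,0,35],[0,0,0,0,0,0,35],[0,0,0,0,0,0,35],[0,0,0,0,0,0,35]]])

```text
time_s: 34.3
eef_pos: [0.4877, 0.0838, 0.1583]
eef_rot: [-0.0, 0.731, 0.682, -0.0]
wrist_force: [0.6, -0.1, -0.7]
opening: 0.601
grasp_force: 62.7
```

```bash
python3 go.py s4 .026
```

```text
t 34.3 pos [0.4877 0.0838 0.1583] goal [0.489  0.0834 0.026 ] shift mm [ -0.4   1.3 132.3] turn [-0.0001 -0.0001 -0.0002] open 51.3 F [ 0.6 -0.1 -0.7] grip 62.7
```

Call:
jog_arm(series=[[[-0.4,1.3,15,0,0,0,35],[0,0,25,0,0,0,35],[0,0,25,0,0,0,35],[0,0,25,0,0,0,35],[0,0,18,0,0,0,35],[0,0,10,0,0,0,35],[0,0,5,0,0,0,35],[0,0,4,0,0,0,35],[0,0,0,0,0,0,35],[0,0,0,0,0,0,35]]])

```text
time_s: 35.3
eef_pos: [0.4898, 0.0827, 0.032]
eef_rot: [0.0, 0.732, 0.682, 0.0]
wrist_force: [-0.6, 0.1, -1.0]
opening: 0.592
grasp_force: 62.7
```

Call:
jog_arm(series=[[[0,0,0.6,0,0,0,35],[0,0,0.6,0,0,0,35],[0,0,0.4,0,0,0,35],[0,0,0.4,0,0,0,35],[0,0,0.4,0,0,0,35],[0,0,0,0,0,0,35],[0,0,0,0,0,0,35],[0,0,0,0,0,0,35],[0,0,0,0,0,0,35],[0,0,0,0,0,0,35]]])

```text
time_s: 36.3
eef_pos: [0.4892, 0.0827, 0.0289]
eef_rot: [0.0, 0.732, 0.682, -0.0]
wrist_force: [0.7, 0.8, -0.3]
opening: 0.599
grasp_force: 62.7
```

```bash
python3 go.py s4 .026
```

```text
t 36.3 pos [0.4892 0.0827 0.0289] goal [0.489  0.0834 0.026 ] shift mm [ 0.6 -0.2  2.9] turn [-0.      0.     -0.0012] open 51.1 F [ 0.7  0.8 -0.3] grip 62.7
```

Call:
jog_arm(series=[[[0.6,0,0.5,0,0,0,35],[0,0,0.5,0,0,0,35],[0,0,0.4,0,0,0,35],[0,0,0.4,0,0,0,35],[0,0,0,0,0,0,35],[0,0,0,0,0,0,35],[0,0,0,0,0,0,35],[0,0,0,0,0,0,35],[0,0,0,0,0,0,35],[0,0,0,0,0,0,35]]])

```text
time_s: 37.3
eef_pos: [0.4893, 0.0833, 0.0271]
eef_rot: [0.0, 0.732, 0.682, 0.0]
wrist_force: [0.5, -0.8, -0.7]
opening: 0.599
grasp_force: 62.7
```

Call:
jog_arm(series=[[[0,0,0.4,0,0,0,35],[0,0,0,0,0,0,35],[0,0,0.3,0,0,0,35],[0,0,0,0,0,0,35],[0,0,0.3,0,0,0,35],[0,0,0,0,0,0,35],[0,0,0.3,0,0,0,35],[0,0,0,0,0,0,35],[0,0,0,0,0,0,35],[0,0,0,0,0,0,35]]])

```text
time_s: 38.3
eef_pos: [0.4893, 0.0833, 0.0268]
eef_rot: [0.0, 0.732, 0.682, -0.0]
wrist_force: [-5.4, -0.6, 13.1]
opening: 0.594
grasp_force: 64.0
```

Contact at 13 N. Release, rise and clear the view.

Call:
jog_arm(series=[[[0,0,-0.5,0,0,0,35],[0,0,0,0,0,0,35],[0,0,0,0,0,0,54],[0,0,0,0,0,0,58],[0,0,0,0,0,0,66],[0,0,0,0,0,0,72],[0,0,0,0,0,0,72],[0,0,-10,0,0,0,72],[0,0,-35,0,0,0,72],[0,0,-45,0,0,0,72]]])

```text
time_s: 39.3
eef_pos: [0.4873, 0.0834, 0.116]
eef_rot: [-0.002, 0.732, 0.682, -0.002]
wrist_force: [0.9, 0.3, 0.8]
opening: 0.844
grasp_force: 0.0
```

Call:
jog_arm(series=[[[0,0,-40,0,0,0,72],[20,-5,-20,0,0,0,72],[40,-10,0,0,0,0,72],[40,-10,0,0,0,0,72],[40,-10,0,0,0,0,72],[40,-10,0,0,0,0,72],[40,-10,0,0,0,0,72],[30,-10,0,0,0,0,72],[20,-5,0,0,0,0,72],[0,0,0,0,0,0,72]]])

```text
time_s: 40.3
eef_pos: [0.4377, 0.3599, 0.177]
eef_rot: [-0.0, 0.731, 0.683, 0.0]
wrist_force: [0.4, -0.2, 0.4]
opening: 0.844
grasp_force: 0.0
```

```bash
python3 - <<'E'
from h import *
from bench import ctrl
S=ctrl.camera("scene");T=ctrl.camera("top")
cv2.imwrite("pics/f.png",np.hstack([cv2.resize(S["frame"][140:300,180:310],None,fx=3,fy=3,interpolation=cv2.INTER_CUBIC),cv2.resize(T["frame"][160:260,170:300],None,fx=3,fy=4.8,interpolation=cv2.INTER_CUBIC)]))
a=np.array([.4823,-.0187]);u=np.array([.0697,.9976])
for i,(h,w) in enumerate([(.040,.015),(.051,.019),(.062,.024),(.074,.028)]):
    c=a+u*.068*(i-1.5); r=[]
    for C in(T,S):
        q=rot(C).T@(np.array([*c,.018+w])-C["xyz"]);uv=(q[0]/q[2]*C["fx"]+C["cx"],q[1]/q[2]*C["fy"]+C["cy"])
        b,s=blob(C,uv,(0,0,0),(180,255,62),13);r.append(b);print(b.round(1),s[2:],end=" ")
    p,e=tri(T,r[0],S,r[1]);d=p[:2]-c;print(p.round(4),round(e,1),"off mm",(d*1e3).round(1))
E
```

```text
[289.4 213.6] [ 9 10 60] [259.2 247.1] [ 11  14 122] [ 0.474  -0.1186  0.0346] 0.7 off mm [-1.2  1.8]
[265.5 212.6] [ 12  12 109] [248.4 227.2] [ 14  17 197] [ 0.478 -0.053  0.039] 0.1 off mm [-1.9 -0.4]
[240.5 210.9] [ 14  15 157] [236.8 206.3] [ 21  23 315] [0.4816 0.0158 0.0496] 2.4 off mm [-3.1  0.6]
[216.4 209.2] [ 19  19 265] [228.1 189.5] [ 23  24 389] [0.4883 0.0813 0.0481] 1.4 off mm [-1.1 -1.8]
```

View pics/f.png

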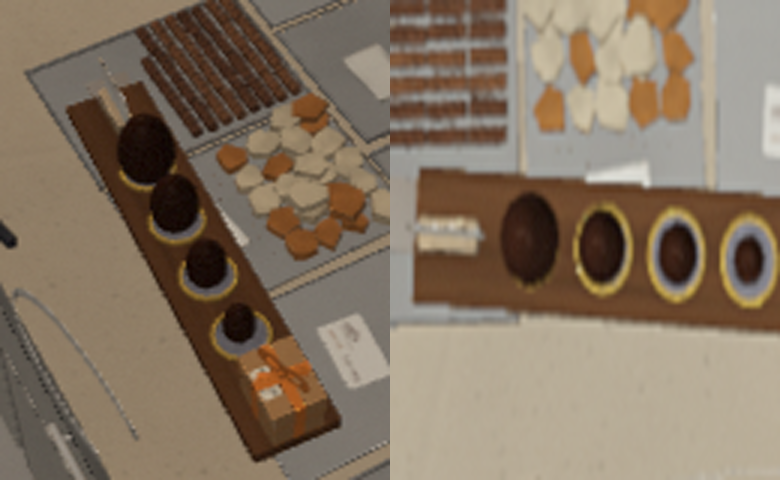

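All four eggs stand upright in their rings, largest by the card (crop (145,150)) down to smallest by the box (240,322). Each is within about 3 mm of its ring's centre, and the card and box look unmoved.

```bash
python3 -c "
from bench import ctrl
print(ctrl.hand_in())"
```

```text
the job is handed in; nothing more can be done
None
```

The job is handed in at about 40 s of the 104 s allowed: the four eggs stand upright in their rings, largest beside the price card down to smallest beside the gift box, each within about 3 mm of centre in the last camera check, and the card and box look unmoved.

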